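# Walk the green tin onto the cork mat

## Task

Walk the heavy green tin with the red screw cap onto the cork mat beside it without ever lifting it clear of the worktop: first rock it up so that its capped end is off the worktop, swing that end sideways over the cork mat, pivoting on the plain end, and set it down; then rock up the plain end and swing it over the mat, pivoting on the capped end. Leave the tin upright, let go of, centred and square on the cork mat, its capped end still towards you; leave the blue tin and the mug alone.

Things in the scene. Friction and masses are not known exactly. Their poses are not given: they have to be found in the camera images.
- green_tin: Tall oblong green tin, 125 (its x) x 50 (its y) x 150 mm high, 0.6 to 1 kg, loose, parallel to the mats within 10 degrees, capped end to the robot. Origin: centre of its underside, z up. Red cap 26 mm wide, 10 high, on top, 47 mm from the middle towards -x. Grip near the top at mid length, across the 50 mm, with 40 N. Rocking 10 degrees about its y raises an end 21 mm, ample.
- capped_end (a point): middle of the short bottom edge of the green tin at its capped (-x) end, 62.5 mm from the origin, at the height of the underside
- plain_end (a point): middle of the short bottom edge of the green tin at its other (+x) end, 62.5 mm from the origin, at the height of the underside
- cork_mat: Brown cork mat, 165 (its x) x 90 (its y) mm, under 1 mm thick (no step), fixed to the left or right of the green tin, its middle about 76 mm sideways and 26 mm along +x from the tin's, so that one step on each end brings the tin there. Origin: its centre on the worktop, z up. The tin shall end with its x along the mat's x.
- white_mat: White mat of the same size on the other side of the green tin; not the goal. Origin at its centre. Above the rear half of the worktop behind the tin and mats hang wall cabinets, underside 0.58 m up: keep the wrist and elbow clear of them.
- blue_tin: Blue tin with a white cap, otherwise like the green one, 125 x 50 x 150 mm, loose, standing well to the left; leave alone. Origin at the centre of its underside.
- orange_mug: Orange mug, 78 x 108 x 101 mm, loose, at the left near the front edge; leave alone. Origin at the centre of its underside.
Not all that is in view belongs to the job. What is shaped like the green_tin but turquoise or yellow is not meant.

How it is judged:
On the way, in this order (a step that is already met when the one before it is completed fails the run):
1. rocked onto its plain end, the capped end at least 8 mm up and swung 14 degrees or more away from the line of the cork mat (height (world z) of capped_end above 0.008 m and height (world z) of plain_end below 0.01 m and angle between the x axis of green_tin and the x axis of cork_mat, either way round above 0.25 rad), for 0.1 s.
2. rocked onto its capped end, the plain end at least 8 mm up and swung back to within 14 degrees of the line of the cork mat, the middle of the tin within 50 mm of the mat's middle (height (world z) of plain_end above 0.008 m and height (world z) of capped_end below 0.01 m and angle between the x axis of green_tin and the x axis of cork_mat, either way round below 0.25 rad and horizontal distance between green_tin and cork_mat below 0.05 m), for 0.1 s.
At the end, for the whole second after the job is handed in: The green tin stands upright and at rest on the worktop, its middle within 22 mm of the cork mat's middle along and across the mat, its length within 12 degrees of the mat's, the capped end towards the robot (x of green_tin in the frame of cork_mat between -0.022 and 0.022 m and y of green_tin in the frame of cork_mat between -0.022 and 0.022 m and angle between the x axis of green_tin and the x axis of cork_mat, either way round below 0.21 rad and x of capped_end in the frame of cork_mat below 0 m and angle between green_tin's own z axis and vertical below 0.05 rad and height (world z) of green_tin below 0.006 m and linear speed of green_tin below 0.02 m/s); the robot touches nothing.
It fails at once if the green tin is lifted clear of the worktop: both bottom ends more than 10 mm up (height (world z) of each of capped_end, plain_end above 0.01 m).
It fails at once if the green tin is tipped by more than 35 degrees (angle between green_tin's own z axis and vertical above 0.61 rad).
It fails at once if the blue tin is moved by more than 20 mm (distance of blue_tin from where it was at the start of the episode above 0.02 m).
It fails at once if the mug is moved by more than 20 mm (distance of orange_mug from where it was at the start of the episode above 0.02 m).
It also fails if it takes over 42 s, if anything falls off the work surface, if the arm or the gripper's body presses on something with over 40 N, if the wrist force passes 120 N, or if a joint passes its speed limit or range.

## Robot

A 6-joint arm with a two-finger parallel gripper is mounted at the origin on a cart in front of the work surface, level with it; the furniture and walls round the work are solid. World frame = base frame: x ahead of the robot, y to its left, z up, the work surface at z = 0. Lengths are in m, angles in rad, forces in N, time in s.
With the tool pointing down it reaches from about 0.225 to 0.875 m from the base axis. Payload 3.4 kg.
Tool frame: the origin (TCP) lies at the very end of the fingers, on their centre line; the grasp point (between the pads) lies 19 mm behind it; z points along the fingers, y is the line along which they close (so a half turn about z gives the same grasp; the last joint's range is limited). The gripper opens to 85 mm and grips with 20 to 120 N. Pads are 22 mm wide; open, the fingers measure 114 mm over their backs; the gripper's body (76 mm by 85 mm) begins 54 mm behind the grasp point. The pads swing forward as they close: fully open they stand 13 mm farther back than shut.
Start: joints at [1.097, 0.276, 1.505, -0, 1.361, -0.121], TCP at [0.199, 0.54, 0.231] pointing down, gripper open.
Joint ranges: [-2.89, 2.89], [-0.75, 2.08], [0.22, 2.7], [-1.18, 4.32], [0.11, 2.71], [-2.7, 2.7]. Speed limits (rad/s): [2.57, 2.57, 3.14, 3.14, 3.14, 3.14].

## Interface

Orientations are given as a unit quaternion [w, x, y, z].
In Python, from rig import get_state, optics, sign_off gives the robot as it stands.
- The arm moves only by the tool send_rows, never from a script. Its argument "increments" is a list of rows, each an object with "gripper": the gripper's target within -1 to 1 (shut at 1, half-way at 0, fully open at -1); "linear": the shift along the world's x, y, z in m, a list of three; "delta_rot": the turn, a rotation vector about the world's x, y, z in rad, a list of three. In form: [{"gripper": gripper, "linear": [dx, dy, dz], "delta_rot": [rx, ry, rz]}, ...]. A call has 1 to 8 rows; each row is the pose to reach, as a shift and turn from the pose commanded when the call began; what a row does not reach only later rows make up. A row lasts 1/10 s, in which the tool goes at most 50 mm and 8.59 degrees, less where a joint would pass 70% of its speed; a pose out of reach is approached as far as the arm can. A call with a gripper value outside its range is refused whole. The fingers move at their own pace and stop on an object; "newtons" is the grip in N (left out, the last holds). Time passes only in rows, so rows that repeat a pose let the fingers close. It gives the time, the measured TCP pose, the force, the opening and the grip force at its end, in the units of the state.
- get_state(): the state, without advancing time (a new reading comes with each control period).
- optics.get_image(name): name is "side" or "top" or "wrist"; returns a dict with "pixels" (420x560x3 uint8, blue, green, red), "K" (3x3 intrinsics, pixels), "rvec" (rotation vector, rad) and "tvec" (3), from world to camera coordinates, as OpenCV has them; the wrist camera has in their place "T_tool_cam" (4x4, takes a point from camera to tool coordinates, whose origin is the TCP and whose axes are the flange's). Camera axes: x right, y down, z forward; pixel columns grow to the right and rows downward; lengths in m; the calibration is good to about 2 mm. The wrist camera is an equidistant fisheye: a pixel r from the principal point sees the ray r / f radians off the axis. A picture is of the moment at which its call begins: read the wrist's pose just before it. There is no depth.
- sign_off(): hands the job in; it is judged then, once.
The state is a dict: "clock": time; "qpos": joint angles; "qd": joint speeds; "effort": joint torques, N m; "position": TCP position; "ee_rot": TCP orientation; "contact_force": force on the tool from outside, world axes, zero at the start; "moment": the same for the moment, N m; "width": finger opening in m; "gripper_force": force on a finger pad.
Only numpy, scipy, OpenCV 4.12 (cv2) and the standard library are available. Lean on these libraries where they do the work, as an engineer would, in place of code of your own. Each camera call takes 0.05 s, during which the arm holds its last target. There are 200 camera calls.

## Working session

There is one attempt and no reset: what is moved stays moved. The work goes in short steps, Python scripts to look and compute and a tool call to move; the robot and the scene stay as the last step left them, time stands still between calls to the robot, and variables do not carry over. Pictures are saved under pics/ and viewed, at most 10 in all, crops included, and the job is handed in when it is done.

Besides the shell and the picture viewer there is one more tool, called after "Request:" as name([rows], argument=value, ...), one row to a line, values as JSON. send_rows: Moves the arm, as the interface text tells. Its arguments: {"type":"object","properties":{"increments":{"type":"array"},"newtons":{"type":"number"}},"required":["increments"]}

```bash
mkdir -p pics; python3 - <<'E'
from rig import get_state, optics
import cv2,numpy as np
print(get_state())
for n in("top","side"):
    d=optics.get_image(n);cv2.imwrite(f"pics/{n}0.png",d["pixels"]);print(n,d["K"],d["rvec"],d["tvec"])
a=cv2.imread("pics/top0.png");b=cv2.imread("pics/side0.png")
E
```

```text
{'clock': 0.0, 'qpos': array([ 1.09698642e+00,  2.76587222e-01,  1.50614156e+00, -4.66743795e-06,
        1.36069796e+00, -1.21026228e-01]), 'qd': array([-0.00135039,  0.00045098, -0.00259972, -0.00052036,  0.00059333,
       -0.00017035]), 'effort': array([-1.29291358e-03, -4.16782057e+01, -2.45804733e+01, -2.54644619e-04,
        1.10274649e-02, -2.38578275e-05]), 'position': array([0.19844476, 0.53910278, 0.23044079]), 'ee_rot': array([-2.66559619e-04,  1.75477995e-01,  9.84482926e-01, -8.77448676e-04]), 'contact_force': array([ 0.42302212, -0.52435766, -1.34066603]), 'moment': array([-0.01128241, -0.0198123 , -0.01187385]), 'gripper_force': 0.0, 'width': 0.08591051198044902}
top [[530.87546995   0.         275.2991448 ]
 [  0.         530.87546995 209.96089634]
 [  0.           0.           1.        ]] [ 2.437088   -1.50403397  0.22956674] [-0.15102472  0.40788099  1.29388883]
side [[398.63432124   0.         275.53781672]
 [  0.         398.63432124 205.91141946]
 [  0.           0.           1.        ]] [ 2.22131641 -1.43787344  0.41804812] [-0.11735303  0.3735022   0.78786964]
```

View pics/top0.png

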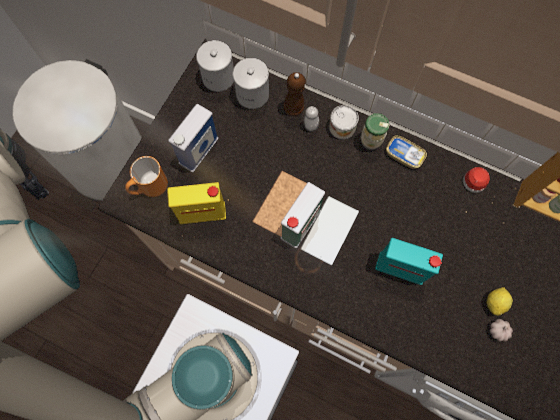

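View pics/side0.png

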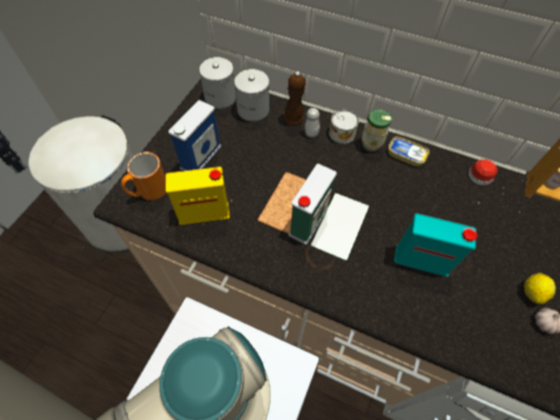

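The top view shows the green tin (white lid, cap at about (293,222)) with the cork mat to its left (~(283,203)) and the white mat to its right (~(330,230)). The side view agrees (cap ~(304,202)). I'll zoom in on both for corner picking.

```bash
python3 - <<'E'
import cv2,numpy as np
a=cv2.imread("pics/top0.png")[165:270,245:365];b=cv2.imread("pics/side0.png")[155:260,255:375]
f=lambda i:cv2.resize(i,None,fx=5,fy=5,interpolation=cv2.INTER_CUBIC)
c=f(a);e=f(b)
cv2.imwrite("pics/ct.png",c);cv2.imwrite("pics/cs.png",e)
E
```

```text
(no output)
```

View pics/ct.png

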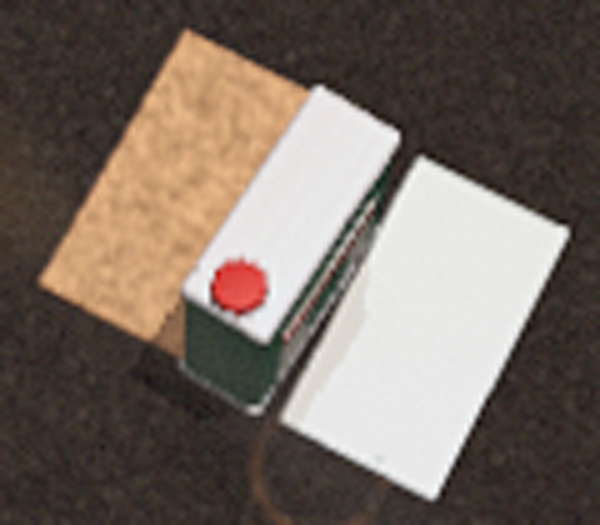

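View pics/cs.png

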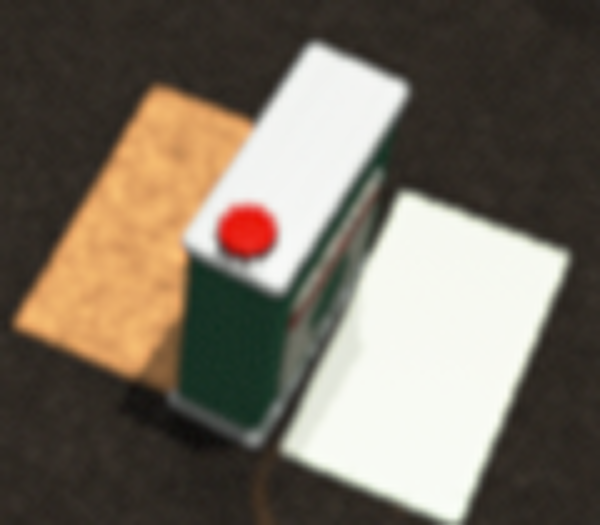

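The crops show the cork mat's far-left and near-left corners (top crop (187,30) and (40,283)), and the lid corners (320,86), (400,133), (265,341), (185,292). I'll compute poses from these.

```bash
cat > h.py <<'E'
import numpy as np,cv2
from rig import optics
def back(d,uv,z):
    R=cv2.Rodrigues(np.array(d["rvec"]))[0];C=-R.T@np.array(d["tvec"]).ravel()
    p=cv2.undistortPoints(np.float64(uv).reshape(-1,1,2),d["K"],None).reshape(-1,2)
    r=np.c_[p,np.ones(len(p))]@R
    return C+r*((z-C[2])/r[:,2])[:,None]
E
python3 - <<'E'
from h import *
np.set_printoptions(precision=4,suppress=True)
S={"top":((245,165),[(187,30),(40,283)],(310,92),[(420,157),(568,232),(435,498),(283,420)],[(320,86),(400,133),(265,341),(185,292)]),
"side":((255,155),[(157,85),(15,323)],(250,121),[(405,190),(570,255),(460,520),(283,450)],[(315,42),(410,88),(280,293),(187,243)])}
for n,(o,c,b,w,t) in S.items():
    d=optics.get_image(n);g=lambda q,z:back(d,np.array(q)/5+o-0.4,z)[:,:2]
    C=g(c,0);x=C[0]-C[1];W=g(w,0);T=g(t,.15)
    a=np.arctan2(x[1],x[0]);wx=(W[0]+W[1]-W[2]-W[3]);tx=T[0]+T[1]-T[2]-T[3]
    u=x/np.linalg.norm(x);v=np.array([u[1],-u[0]])
    print(n,"cork ctr",C.mean(0)+v*.045,np.degrees(a),np.linalg.norm(x))
    print(" white",W.mean(0),np.degrees(np.arctan2(wx[1],wx[0])),np.linalg.norm(wx)/2)
    print(" tin",T.mean(0),np.degrees(np.arctan2(tx[1],tx[0])),np.linalg.norm(tx)/2)
E
```

```text
top cork ctr [0.4764 0.0498] -1.865036331053505 0.16514272311714462
 white [ 0.4668 -0.0967] -0.9344006005625165 0.16415587407723523
 tin [ 0.4443 -0.0214] -5.775557093270854 0.12331182125640547
side cork ctr [0.477  0.0495] -2.127909847357429 0.16608826372025284
 white [ 0.4678 -0.0977] -1.2076878370565007 0.1658012590016607
 tin [ 0.4434 -0.0228] -5.798742323038151 0.12425656321407068
```

Request:
send_rows([
  {"gripper": -1,"linear": [0.123,-0.28,0.01],"delta_rot": [0,0,0.125]},
  {"gripper": -1,"linear": [0.123,-0.28,0.01],"delta_rot": [0,0,0.125]},
  {"gripper": -1,"linear": [0.123,-0.28,0.01],"delta_rot": [0,0,0.125]},
  {"gripper": -1,"linear": [0.123,-0.28,0.01],"delta_rot": [0,0,0.125]},
  {"gripper": -1,"linear": [0.123,-0.28,0.01],"delta_rot": [0,0,0.125]},
  {"gripper": -1,"linear": [0.123,-0.28,0.01],"delta_rot": [0,0,0.125]},
  {"gripper": -1,"linear": [0.123,-0.28,0.01],"delta_rot": [0,0,0.125]},
])

```text
clock: 0.9
position: [0.3232, 0.2552, 0.2415]
ee_rot: [0.001, 0.117, 0.993, -0.001]
contact_force: [-0.2, 0.3, 0.5]
width: 0.0854
gripper_force: 0.0
```

Request:
send_rows([
  {"gripper": -1,"linear": [0.123,-0.281,0],"delta_rot": [0,0,0.126]},
  {"gripper": -1,"linear": [0.123,-0.281,0],"delta_rot": [0,0,0.126]},
  {"gripper": -1,"linear": [0.123,-0.281,0],"delta_rot": [0,0,0.126]},
  {"gripper": -1,"linear": [0.123,-0.281,0],"delta_rot": [0,0,0.126]},
  {"gripper": -1,"linear": [0.123,-0.281,0],"delta_rot": [0,0,0.126]},
  {"gripper": -1,"linear": [0.123,-0.281,0],"delta_rot": [0,0,0.126]},
  {"gripper": -1,"linear": [0.123,-0.281,0],"delta_rot": [0,0,0.126]},
  {"gripper": -1,"linear": [0.123,-0.281,0],"delta_rot": [0,0,0.126]},
])

```text
clock: 1.7
position: [0.4454, -0.0224, 0.2409]
ee_rot: [-0.0, 0.053, 0.999, 0.0]
contact_force: [0.0, 1.4, -0.2]
width: 0.0857
gripper_force: 0.0
```

```bash
python3 - <<'E'
from h import *
from rig import get_state
s=get_state();print(s)
d=optics.get_image("wrist");cv2.imwrite("pics/w1.png",d["pixels"]);print(d["K"],d["T_tool_cam"])
E
```

```text
{'clock': 1.7, 'qpos': array([-2.06935663e-01,  7.37625220e-02,  1.73861779e+00,  5.20146111e-04,
        1.33006696e+00, -1.67279648e+00]), 'qd': array([ 0.05243609, -0.02324245,  0.03298429,  0.02422124,  0.0245289 ,
        0.01430727]), 'effort': array([ -1.47040665, -28.17435265, -24.83024955,  -0.26002963,
        -0.17490636,  -0.12131957]), 'position': array([ 0.44541439, -0.02240967,  0.24089754]), 'ee_rot': array([-3.83367926e-04,  5.25057032e-02,  9.98620501e-01,  3.15283904e-04]), 'contact_force': array([ 0.04251308,  1.41018244, -0.24623835]), 'moment': array([-0.04232144,  0.01902763,  0.01827324]), 'gripper_force': 0.0, 'width': 0.08573706340552394}
[[325.1922621    0.         275.70120139]
 [  0.         325.1922621  213.37712836]
 [  0.           0.           1.        ]] [[-2.07722883e-05 -9.45225946e-01 -3.26416775e-01  8.40143065e-02]
 [ 9.99999994e-01  1.65078118e-05 -1.11440045e-04 -5.39770275e-04]
 [ 1.10724449e-04 -3.26416775e-01  9.45225939e-01 -1.43032876e-01]
 [ 0.00000000e+00  0.00000000e+00  0.00000000e+00  1.00000000e+00]]
```

View pics/w1.png

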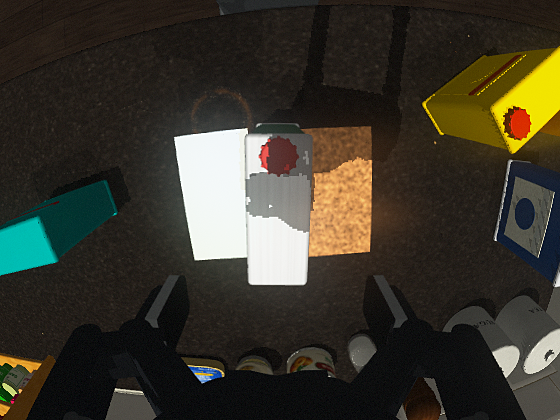

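The wrist view shows the tin's lid (columns 247–312, rows 128–285) centred between the fingers (183 and 367), and square to them. I'm descending and gripping.

Request:
send_rows([
  {"gripper": -1,"linear": [-0.001,0,-0.05],"delta_rot": [0,0,0]},
  {"gripper": -1,"linear": [-0.001,0,-0.09],"delta_rot": [0,0,0]},
  {"gripper": -1,"linear": [-0.001,0,-0.12],"delta_rot": [0,0,0]},
  {"gripper": -1,"linear": [-0.001,0,-0.131],"delta_rot": [0,0,0]},
  {"gripper": -1,"linear": [-0.001,0,-0.131],"delta_rot": [0,0,0]},
  {"gripper": 1,"linear": [-0.001,0,-0.131],"delta_rot": [0,0,0]},
  {"gripper": 1,"linear": [-0.001,0,-0.131],"delta_rot": [0,0,0]},
  {"gripper": 1,"linear": [-0.001,0,-0.131],"delta_rot": [0,0,0]},
], newtons=40)

```text
clock: 2.55
position: [0.445, -0.0212, 0.1121]
ee_rot: [0.002, 0.051, 0.999, 0.0]
contact_force: [0.4, 2.0, 1.2]
width: 0.0494
gripper_force: 42.0
```

Request:
send_rows([
  {"gripper": 1,"linear": [0,0,0],"delta_rot": [0,0,0]},
  {"gripper": 1,"linear": [0,0,0],"delta_rot": [0,0,0]},
  {"gripper": 1,"linear": [0,0,0],"delta_rot": [0,0,0]},
  {"gripper": 1,"linear": [0,0,0],"delta_rot": [0,0,0]},
  {"gripper": 1,"linear": [0,0,0],"delta_rot": [0,0,0]},
])

```text
clock: 3.05
position: [0.445, -0.0213, 0.112]
ee_rot: [0.002, 0.051, 0.999, 0.0]
contact_force: [0.1, 1.6, 5.9]
width: 0.0493
gripper_force: 42.4
```

```bash
cat >> h.py <<'E'
from scipy.spatial.transform import Rotation as Ro
def pose(piv,tcp0,th0,a,dyaw,dz=0):
    # tin at yaw th0 with tcp0 when level; tilt a (deg, + raises capped end) about y, yaw dyaw about piv
    piv=np.r_[piv,0]
    R=Ro.from_euler('z',dyaw,degrees=True)*Ro.from_rotvec(np.radians(a)*np.array([-np.sin(np.radians(th0)),np.cos(np.radians(th0)),0]))
    return R,R.apply(tcp0-piv)+piv+[0,0,dz]
def rows(piv,tcp0,th0,start,seq):
    R0,p0=pose(piv,tcp0,th0,*start)
    for s in seq:
        R,p=pose(piv,tcp0,th0,*s)
        print(s,np.round(p-p0,4).tolist(),np.round((R*R0.inv()).as_rotvec(),3).tolist())
E
python3 - <<'E'
from h import *
P=(0.506,-.0284);t=np.array([.445,-.0215,.111])
rows(P,t,-5.8,(0,0),[(2.5,0),(5,0),(7.5,0),(8,0)])
rows(P,t,-5.8,(8,0),[(8,-5),(8,-10),(8,-15),(8,-20),(8,-25),(8,-30),(8,-34),(8,-35.5)])
rows(P,t,-5.8,(8,-35.5),[(6,-35.5),(4,-35.5),(2,-35.5),(0,-35.5)])
E
```

```text
(2.5, 0) [0.0049, -0.0005, 0.0026] [0.004, 0.043, 0.0]
(5, 0) [0.0099, -0.001, 0.0049] [0.009, 0.087, 0.0]
(7.5, 0) [0.0149, -0.0015, 0.0071] [0.013, 0.13, 0.0]
(8, 0) [0.016, -0.0016, 0.0075] [0.014, 0.139, 0.0]
(8, -5) [0.0006, 0.0039, -0.0] [0.0, -0.0, -0.087]
(8, -10) [0.0016, 0.0077, 0.0] [-0.0, 0.0, -0.175]
(8, -15) [0.0029, 0.0115, -0.0] [0.0, -0.0, -0.262]
(8, -20) [0.0045, 0.0151, -0.0] [-0.0, -0.0, -0.349]
(8, -25) [0.0065, 0.0185, -0.0] [-0.0, -0.0, -0.436]
(8, -30) [0.0087, 0.0218, -0.0] [0.0, 0.0, -0.524]
(8, -34) [0.0107, 0.0243, -0.0] [0.0, -0.0, -0.593]
(8, -35.5) [0.0114, 0.0252, 0.0] [-0.0, -0.0, -0.62]
(6, -35.5) [-0.0031, 0.0027, -0.0017] [-0.023, -0.026, 0.0]
(4, -35.5) [-0.0061, 0.0054, -0.0035] [-0.046, -0.052, 0.0]
(2, -35.5) [-0.0091, 0.008, -0.0054] [-0.069, -0.079, 0.0]
(0, -35.5) [-0.0121, 0.0106, -0.0075] [-0.092, -0.105, 0.0]
```

Request:
send_rows([
  {"gripper": 1,"linear": [0.004,-0.0004,0.002],"delta_rot": [0.003,0.035,0]},
  {"gripper": 1,"linear": [0.008,-0.0008,0.004],"delta_rot": [0.007,0.07,0]},
  {"gripper": 1,"linear": [0.012,-0.0012,0.0058],"delta_rot": [0.01,0.105,0]},
  {"gripper": 1,"linear": [0.016,-0.0016,0.0075],"delta_rot": [0.014,0.139,0]},
  {"gripper": 1,"linear": [0.016,-0.0016,0.0075],"delta_rot": [0.014,0.139,0]},
  {"gripper": 1,"linear": [0.016,-0.0016,0.0075],"delta_rot": [0.014,0.139,0]},
])

```text
clock: 3.65
position: [0.4604, -0.0229, 0.1189]
ee_rot: [-0.069, 0.051, 0.996, 0.004]
contact_force: [-2.6, 0.6, 4.4]
width: 0.0497
gripper_force: 44.0
```

```bash
python3 - <<'E'
from h import *
from rig import get_state
s=get_state();print(s["position"],Ro.from_quat(s["ee_rot"],scalar_first=True).as_matrix()[:,2],s["contact_force"],s["moment"])
d=optics.get_image("side");c=d["pixels"][155:260,255:375]
cv2.imwrite("pics/s2.png",cv2.resize(c,None,fx=5,fy=5,interpolation=cv2.INTER_CUBIC))
E
```

```text
[ 0.46037787 -0.02289805  0.11892055] [-0.13693017  0.01440664 -0.99047593] [-2.62606011  0.63481237  4.43218621] [ 0.23292197 -0.09758402  0.00691741]
```

View pics/s2.png

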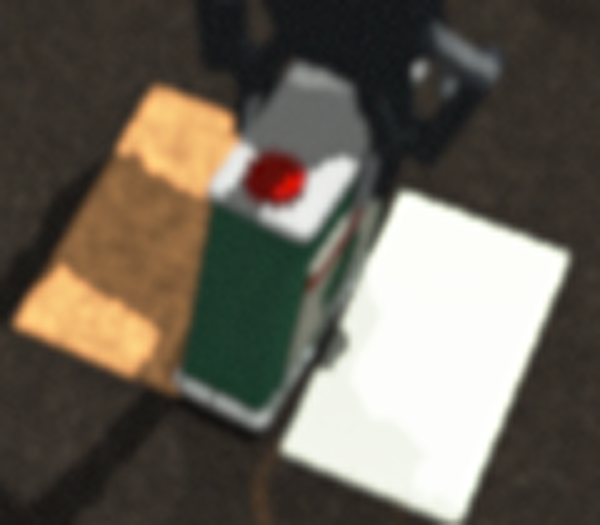

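Capped bottom edge has risen (lower corners moved from (258,443) to about (265,430)), and the force of +4.4 N shows the plain end still pressed down. Next is the swing.

Request:
send_rows([
  {"gripper": 1,"linear": [0.0006,0.0039,0],"delta_rot": [0,0,-0.087]},
  {"gripper": 1,"linear": [0.0016,0.0077,0],"delta_rot": [0,0,-0.175]},
  {"gripper": 1,"linear": [0.0029,0.0115,0],"delta_rot": [0,0,-0.262]},
  {"gripper": 1,"linear": [0.0045,0.0151,0],"delta_rot": [0,0,-0.349]},
  {"gripper": 1,"linear": [0.0065,0.0185,0],"delta_rot": [0,0,-0.436]},
  {"gripper": 1,"linear": [0.0087,0.0218,0],"delta_rot": [0,0,-0.524]},
  {"gripper": 1,"linear": [0.0107,0.0243,0],"delta_rot": [0,0,-0.593]},
  {"gripper": 1,"linear": [0.0114,0.0252,0],"delta_rot": [0,0,-0.62]},
])

```text
clock: 4.5
position: [0.4724, 0.0016, 0.1187]
ee_rot: [-0.063, 0.353, 0.933, 0.025]
contact_force: [-0.1, 0.7, 2.2]
width: 0.0494
gripper_force: 43.4
```

Request:
send_rows([
  {"gripper": 1,"linear": [0,0,0],"delta_rot": [0,0,0]},
  {"gripper": 1,"linear": [0,0,0],"delta_rot": [0,0,0]},
  {"gripper": 1,"linear": [0,0,0],"delta_rot": [0,0,0]},
])

```text
clock: 4.8
position: [0.4718, 0.0021, 0.1184]
ee_rot: [-0.064, 0.352, 0.933, 0.025]
contact_force: [0.4, 0.4, 5.7]
width: 0.0496
gripper_force: 43.7
```

```bash
python3 - <<'E'
from h import *
from rig import get_state
s=get_state();M=Ro.from_quat(s["ee_rot"],scalar_first=True).as_matrix();print(s["position"],M[:,2],np.degrees(np.arctan2(M[1,1],M[0,1]))-90,s["contact_force"])
d=optics.get_image("side");c=d["pixels"][155:260,255:375]
cv2.imwrite("pics/s3.png",cv2.resize(c,None,fx=5,fy=5,interpolation=cv2.INTER_CUBIC))
E
```

```text
[0.4718188  0.0020699  0.11842575] [-0.10266952  0.09155298 -0.99049332] -41.32225927088922 [0.36042615 0.43916118 5.72248251]
```

View pics/s3.png

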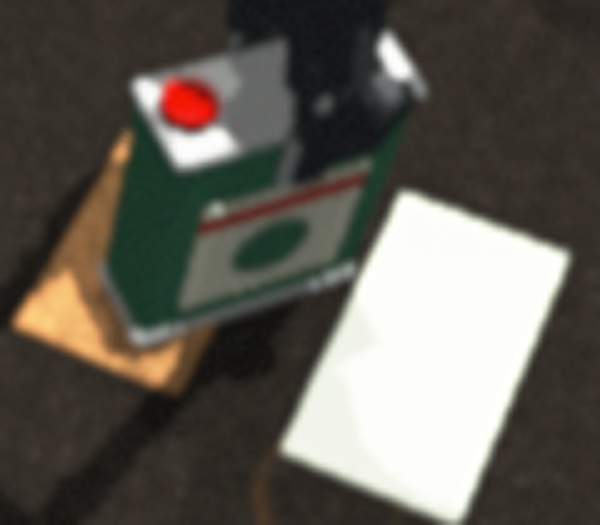

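Tin swung to about −41° with its capped end raised over the cork mat (bottom corners near (103,265) and (140,342)). I'm setting that end down.

Request:
send_rows([
  {"gripper": 1,"linear": [-0.0031,0.0027,-0.0017],"delta_rot": [-0.023,-0.026,0]},
  {"gripper": 1,"linear": [-0.0061,0.0054,-0.0035],"delta_rot": [-0.046,-0.052,0]},
  {"gripper": 1,"linear": [-0.0091,0.008,-0.0054],"delta_rot": [-0.069,-0.079,0]},
  {"gripper": 1,"linear": [-0.0121,0.0106,-0.0075],"delta_rot": [-0.092,-0.105,0]},
  {"gripper": 1,"linear": [-0.0121,0.0106,-0.0075],"delta_rot": [-0.092,-0.105,0]},
  {"gripper": 1,"linear": [-0.0121,0.0106,-0.0075],"delta_rot": [-0.092,-0.105,0]},
])

```text
clock: 5.45
position: [0.4618, 0.0117, 0.112]
ee_rot: [0.004, 0.352, 0.936, -0.0]
contact_force: [3.7, -3.5, 7.8]
width: 0.0497
gripper_force: 44.2
```

```bash
python3 - <<'E'
from h import *
from rig import get_state
s=get_state();M=Ro.from_quat(s["ee_rot"],scalar_first=True).as_matrix();print(s["position"],M[:,2],np.degrees(np.arctan2(M[1,1],M[0,1]))-90,s["contact_force"])
d=optics.get_image("side");c=d["pixels"][155:260,255:375]
print(back(d,np.array([(103,265),(140,342)])/5+(255-.4,155-.4),.017))
cv2.imwrite("pics/s4.png",cv2.resize(c,None,fx=5,fy=5,interpolation=cv2.INTER_CUBIC))
E
```

```text
[0.46184296 0.01168803 0.1119846 ] [ 0.00691924 -0.00269901 -0.99997242] -41.25420385732231 [ 3.68188731 -3.46668858  7.80089575]
[[0.43542991 0.06706556 0.017     ]
 [0.40245387 0.03247589 0.017     ]]
```

View pics/s4.png

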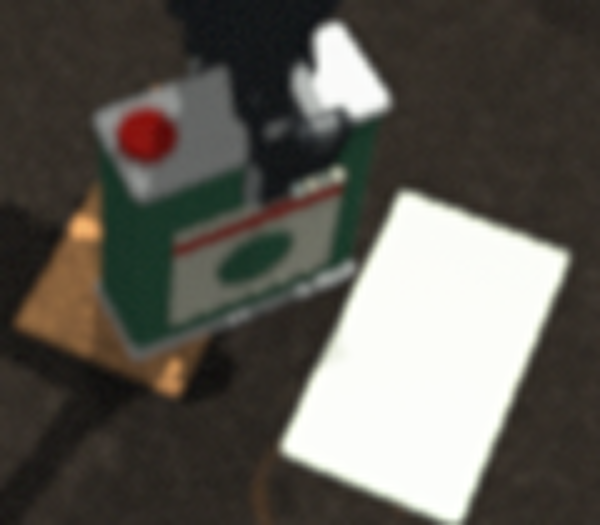

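Tin is level again, at −41°, with its bottom corners at (100,290), (137,357), (352,268) in the crop. Next are the rows for the second step.

```bash
python3 - <<'E'
from h import *
d=optics.get_image("side")
print(back(d,np.array([(100,290),(137,357),(352,268)])/5+(255-.4,155-.4),0))
P=(0.414,.053);t=np.array([.4618,.0117,.111]);th=-41.25
rows(P,t,th,(0,0),[(-2,0),(-4,0),(-6,0),(-8,0)])
rows(P,t,th,(-8,0),[(-8,5),(-8,10),(-8,15),(-8,20),(-8,25),(-8,30),(-8,35),(-8,39.3)])
rows(P,t,th,(-8,39.3),[(-6,39.3),(-4,39.3),(-2,39.3),(0,39.3)])
E
```

```text
[[ 4.30816928e-01  6.65774276e-02  0.00000000e+00]
 [ 4.02951752e-01  3.39360448e-02  0.00000000e+00]
 [ 4.95713095e-01 -4.54570949e-02  1.11022302e-16]]
(-2, 0) [-0.0029, 0.0026, 0.0021] [-0.023, -0.026, 0.0]
(-4, 0) [-0.0059, 0.0052, 0.0041] [-0.046, -0.052, 0.0]
(-6, 0) [-0.009, 0.0079, 0.006] [-0.069, -0.079, 0.0]
(-8, 0) [-0.0121, 0.0106, 0.0077] [-0.092, -0.105, 0.0]
(-8, 5) [0.0025, 0.0032, -0.0] [0.0, 0.0, 0.087]
(-8, 10) [0.0048, 0.0067, 0.0] [-0.0, -0.0, 0.175]
(-8, 15) [0.0067, 0.0103, -0.0] [-0.0, -0.0, 0.262]
(-8, 20) [0.0083, 0.0141, -0.0] [0.0, -0.0, 0.349]
(-8, 25) [0.0096, 0.018, -0.0] [-0.0, 0.0, 0.436]
(-8, 30) [0.0106, 0.022, -0.0] [0.0, 0.0, 0.524]
(-8, 35) [0.0112, 0.026, -0.0] [0.0, -0.0, 0.611]
(-8, 39.3) [0.0114, 0.0296, -0.0] [-0.0, -0.0, 0.686]
(-6, 39.3) [0.0041, -0.0001, -0.0017] [0.001, 0.035, -0.0]
(-4, 39.3) [0.0082, -0.0003, -0.0036] [0.002, 0.07, -0.0]
(-2, 39.3) [0.0121, -0.0004, -0.0056] [0.004, 0.105, -0.0]
(0, 39.3) [0.0161, -0.0005, -0.0077] [0.005, 0.14, -0.0]
```

Request:
send_rows([
  {"gripper": 1,"linear": [-0.0029,0.0026,0.0021],"delta_rot": [-0.023,-0.026,0]},
  {"gripper": 1,"linear": [-0.0059,0.0052,0.0041],"delta_rot": [-0.046,-0.052,0]},
  {"gripper": 1,"linear": [-0.009,0.0079,0.006],"delta_rot": [-0.069,-0.079,0]},
  {"gripper": 1,"linear": [-0.0121,0.0106,0.0077],"delta_rot": [-0.092,-0.105,0]},
  {"gripper": 1,"linear": [-0.0121,0.0106,0.0077],"delta_rot": [-0.092,-0.105,0]},
  {"gripper": 1,"linear": [-0.0121,0.0106,0.0077],"delta_rot": [-0.092,-0.105,0]},
])

```text
clock: 6.15
position: [0.4494, 0.0226, 0.1196]
ee_rot: [0.069, 0.351, 0.934, -0.024]
contact_force: [3.3, -3.3, 4.6]
width: 0.0495
gripper_force: 43.9
```

```bash
python3 - <<'E'
from h import *
from rig import get_state
s=get_state();M=Ro.from_quat(s["ee_rot"],scalar_first=True).as_matrix();print(s["position"],M[:,2],s["contact_force"])
d=optics.get_image("side");c=d["pixels"][155:260,255:375]
cv2.imwrite("pics/s5.png",cv2.resize(c,None,fx=5,fy=5,interpolation=cv2.INTER_CUBIC))
E
```

```text
[0.44943878 0.02263044 0.1195602 ] [ 0.11091304 -0.09370248 -0.98940292] [ 3.25732687 -3.32842919  4.64845684]
```

View pics/s5.png

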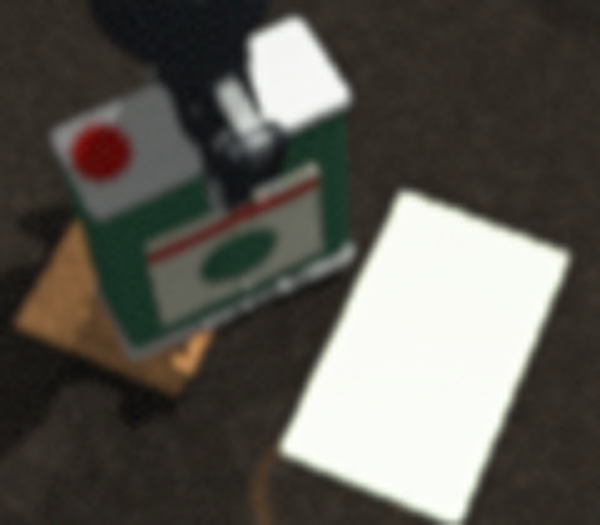

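The plain end is now up (right bottom corner (352,268)→(352,247)), the capped corner stays at (135,357), and the tin is still pressing down at 4.6 N. Swinging the plain end over the mat.

Request:
send_rows([
  {"gripper": 1,"linear": [0.0025,0.0032,0],"delta_rot": [0,0,0.087]},
  {"gripper": 1,"linear": [0.0048,0.0067,0],"delta_rot": [0,0,0.175]},
  {"gripper": 1,"linear": [0.0067,0.0103,0],"delta_rot": [0,0,0.262]},
  {"gripper": 1,"linear": [0.0083,0.0141,0],"delta_rot": [0,0,0.349]},
  {"gripper": 1,"linear": [0.0096,0.018,0],"delta_rot": [0,0,0.436]},
  {"gripper": 1,"linear": [0.0106,0.022,0],"delta_rot": [0,0,0.524]},
  {"gripper": 1,"linear": [0.0112,0.026,0],"delta_rot": [0,0,0.611]},
  {"gripper": 1,"linear": [0.0114,0.0296,0],"delta_rot": [0,0,0.686]},
])

```text
clock: 7.0
position: [0.4595, 0.053, 0.119]
ee_rot: [0.071, 0.016, 0.997, -0.001]
contact_force: [1.1, -0.7, 7.4]
width: 0.0499
gripper_force: 44.2
```

Request:
send_rows([
  {"gripper": 1,"linear": [0,0,0],"delta_rot": [0,0,0]},
  {"gripper": 1,"linear": [0,0,0],"delta_rot": [0,0,0]},
  {"gripper": 1,"linear": [0,0,0],"delta_rot": [0,0,0]},
])

```text
clock: 7.3
position: [0.4595, 0.0529, 0.119]
ee_rot: [0.071, 0.017, 0.997, -0.001]
contact_force: [2.1, 0.5, 7.5]
width: 0.0494
gripper_force: 44.3
```

Request:
send_rows([
  {"gripper": 1,"linear": [0.0041,-0.0001,-0.0017],"delta_rot": [0.001,0.035,0]},
  {"gripper": 1,"linear": [0.0082,-0.0003,-0.0036],"delta_rot": [0.002,0.07,0]},
  {"gripper": 1,"linear": [0.0121,-0.0004,-0.0056],"delta_rot": [0.004,0.105,0]},
  {"gripper": 1,"linear": [0.0161,-0.0005,-0.0077],"delta_rot": [0.005,0.14,0]},
  {"gripper": 1,"linear": [0.0161,-0.0005,-0.0077],"delta_rot": [0.005,0.14,0]},
  {"gripper": 1,"linear": [0.0161,-0.0005,-0.0077],"delta_rot": [0.005,0.14,0]},
])

```text
clock: 7.9
position: [0.4745, 0.0522, 0.1117]
ee_rot: [-0.0, 0.017, 1.0, 0.0]
contact_force: [-2.2, -0.7, 13.5]
width: 0.0494
gripper_force: 45.3
```

```bash
python3 - <<'E'
from h import *
from rig import get_state
s=get_state();M=Ro.from_quat(s["ee_rot"],scalar_first=True).as_matrix();print(s["position"],M[:,2],np.degrees(np.arctan2(M[1,1],M[0,1]))-90,s["contact_force"])
d=optics.get_image("side");c=d["pixels"][155:260,255:375]
cv2.imwrite("pics/s6.png",cv2.resize(c,None,fx=5,fy=5,interpolation=cv2.INTER_CUBIC))
E
```

```text
[0.474544   0.05224544 0.11170233] [-7.13516656e-04  5.24175949e-05 -9.99999744e-01] -1.9932712612783945 [-2.18587103 -0.68180663 13.51655615]
```

On target to within a few mm. I'm opening, then withdrawing straight up.

Request:
send_rows([
  {"gripper": -1,"linear": [0,0,0],"delta_rot": [0,0,0]},
  {"gripper": -1,"linear": [0,0,0],"delta_rot": [0,0,0]},
  {"gripper": -1,"linear": [0,0,0],"delta_rot": [0,0,0]},
  {"gripper": -1,"linear": [0,0,0],"delta_rot": [0,0,0]},
  {"gripper": -1,"linear": [0,0,0],"delta_rot": [0,0,0]},
  {"gripper": -1,"linear": [0,0,0],"delta_rot": [0,0,0]},
])

```text
clock: 8.55
position: [0.4742, 0.0525, 0.1101]
ee_rot: [-0.001, 0.018, 1.0, 0.0]
contact_force: [-0.4, 0.5, 0.2]
width: 0.0856
gripper_force: 0.0
```

Request:
send_rows([
  {"gripper": -1,"linear": [0,0,0.02],"delta_rot": [0,0,0]},
  {"gripper": -1,"linear": [0,0,0.05],"delta_rot": [0,0,0]},
  {"gripper": -1,"linear": [0,0,0.09],"delta_rot": [0,0,0]},
  {"gripper": -1,"linear": [0,0,0.11],"delta_rot": [0,0,0]},
  {"gripper": -1,"linear": [0,0,0.12],"delta_rot": [0,0,0]},
  {"gripper": -1,"linear": [0,0,0.12],"delta_rot": [0,0,0]},
  {"gripper": -1,"linear": [0,0,0.12],"delta_rot": [0,0,0]},
])

```text
clock: 9.25
position: [0.4736, 0.0525, 0.2292]
ee_rot: [-0.001, 0.018, 1.0, 0.0]
contact_force: [-0.2, -0.1, -0.7]
width: 0.0855
gripper_force: 0.0
```

```bash
python3 - <<'E'
from h import *
d=optics.get_image("wrist")
cv2.imwrite("pics/w7.png",d["pixels"])
E
```

```text
(no output)
```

View pics/w7.png

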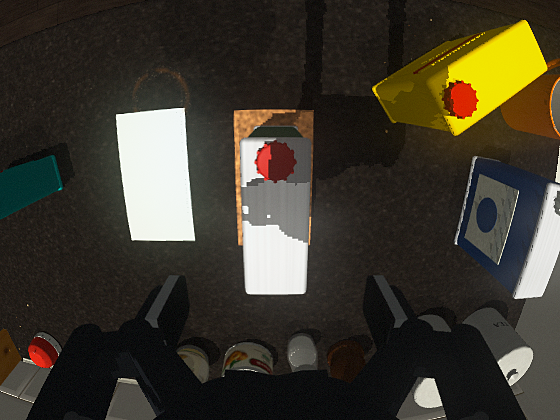

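The tin (lid columns 242–308) stands upright and square on the cork mat (columns 235–313), with its cap at (277,160) towards the robot. The blue tin and mug are untouched, so I'm handing in.

```bash
python3 -c "
from rig import sign_off
print(sign_off())"
```

```text
the job is handed in; nothing more can be done
None
```

I walked the green tin onto the cork mat in two rocking steps and handed the job in: it stands upright, let go of, about 3 mm off centre by my estimate and square to the mat, capped end towards the robot; I did not touch the blue tin or the mug, but the sign-off gave no verdict.

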